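# Pin the drive sprocket and hold the belt tensioner wound back

### The job

Get the belt drive ready for a new belt: take the red-handled timing pin out of the pin stand, push it fully home in the bored brass block on the drive sprocket and let go of it. Then take the steel post on the end of the blue tensioner arm, swing the arm against its spring all the way to its orange stop, and finish while still holding it there with the fingers (do not let go at the end). Leave the black pin and the other loose things where they are.

Things in the scene. Friction and masses are not known exactly. Their poses are not given: they have to be found in the camera images.
- timing_pin: Timing pin, 72 mm tall, 50 g, standing upright in either hole of the grey pin stand. Origin: centre of the lower tip, z along the pin towards the handle. From the tip up: steel shank 8 mm diameter, 28 mm long, with a chamfered tip; steel flange 20 mm diameter, 4 mm thick; red round handle 16 mm diameter, 40 mm long.
- black_pin: Same pin with a black handle, in the stand's other hole, 64 mm from the red one. Leave it. Origin: its lower tip.
- pin_stand: Fixed grey block, 50 mm (its x) by 130 mm (its y) by 36 mm high, on the table. Origin: centre of the underside. Two holes of 10 mm, on its y axis 32 mm either side of the centre, hold the red and the black pin, whose flanges rest on its top.
- timing_hole (a point): Centre of the mouth of the vertical bore in the square brass block (28 x 28 mm, 32 mm high) standing off-centre on the drive sprocket; z points up out of it. 92 mm above the table. Bore 10 mm diameter, 32 mm deep, 2 mm chamfer. The pin is fully home when its flange sits on the block's top (tip 28 mm below the mouth).
- drive: Drive sprocket on its blue housing, fixed, does not turn; origin at the centre of the housing's underside, 12 mm above the table. Aluminium sprocket 100 mm diameter, upper face 48 mm above the origin, central nut 10 mm high; the brass block stands on it, 29 mm from the centre along the body's x. A second, like sprocket without brass block stands 120 to 210 mm away (centres).
- post (a point): On the axis of the upright round steel post (16 mm diameter, 42 mm tall) at the free end of the blue tensioner arm; this point is 25 mm above the post's foot and 17 mm below its top, 102 mm above the table. Below the foot is a black roller of 36 mm diameter. The post moves with the arm.
- pivot (a point): On the vertical pivot axis of the tensioner arm (fixed), 62 mm above the table. The post circles this axis at 110 mm radius.
- tension_arm (a joint): Tensioner arm's angle about the vertical pivot, rad: 0 at rest, growing counter-clockwise seen from above (the post moves away from the robot) to 0.90 at the stop, an orange stud. The spring pulls back with 4 N at the post at rest, 8.5 N at the stop; let go, the arm swings back to 0. Arm's top 61 mm, stop's top 63 mm above the table.
- wrench: Loose steel wrench lying flat on the aluminium plate, towards its far edge, a bystander.
- screwdriver: Loose black screwdriver lying on the table, a bystander.
- spacer: Loose steel ring, 40 mm diameter, 14 mm high, lying on the aluminium plate, a bystander.
- oil_bottle: Loose white bottle with red cap, 60 mm diameter, 130 mm tall, standing on the table, a bystander.
- parts_tray: Open steel tray, 120 x 90 x 30 mm, on the table, a bystander.

How it is judged:
On the way, in this order (a step that is already met when the one before it is completed fails the run):
1. the timing pin is fully home in the brass block and released (z of timing_pin in the frame of timing_hole below -0.025 m and horizontal distance between timing_pin and timing_hole below 0.003 m and angle between timing_pin's own z axis and vertical below 0.09 rad and contact force between the fingers and timing_pin below 0.1 N), for 0.2 s.
2. the tensioner arm is held at its stop with the fingers (value of joint tension_arm above 0.84 rad and contact force between the fingers and tension_arm above 1.5 N), for 0.2 s.
At the end, for the whole second after the job is handed in: The fingers are holding the tensioner arm still at its stop (joint above 0.84 of 0.90 rad, contact force above 1.5 N), and the timing pin stands released in the brass block's bore: tip at least 25 mm below the mouth and within 3 mm of its axis, tilt below 0.09 rad (all of step 1 and all of step 2 and velocity of joint tension_arm between -0.1 and 0.1 rad/s); the arm keeps its last pose, push and grip.
It fails at once if a bystander is disturbed (one of the loose things other than the red pin moved more than 30 mm) (distance of any of black_pin, wrench, screwdriver, spacer, oil_bottle, parts_tray from where it was at the start of the episode above 0.03 m).
It also fails if it takes over 54 s, if anything falls off the work surface, if the arm or the gripper's body presses on something with over 40 N, if the wrist force passes 120 N, or if a joint passes its speed limit or range.

### The arm

A 7-joint arm with a two-finger parallel gripper is mounted at the origin on the work surface. World frame = base frame: x ahead of the robot, y to its left, z up, the work surface at z = 0. Lengths are in m, angles in rad, forces in N, time in s.
With the tool pointing down it reaches from about 0.425 to 0.925 m from the base axis. Payload 6.8 kg.
Tool frame: the origin (TCP) lies on the centre line of the jaws, within the pads' length; the fingertips stand 19 mm ahead of it and the grasp point (between the pads) is the TCP (r.tip_extent is the y of the fingertips in the tool frame, in m); y points along the fingers, z is the direction in which the jaws open and shut, and the axes are right-handed (so a half turn about y gives the same grasp; the last joint's range is limited). The gripper opens to 85 mm and grips with 20 to 120 N. Pads are 22 mm wide; open, the fingers measure 114 mm over their backs; the gripper's body (76 mm by 85 mm) begins 54 mm behind the grasp point. The pads swing forward as they close: fully open they stand 13 mm farther back than shut.
Start: joints at [1.019, 0.477, 0.022, 1.555, -0.011, 1.109, -0.083], TCP at [0.29, -0.61, 0.25] pointing down, gripper open.
Joint ranges: [-2.96, 2.96], [-0.34, 2.1], [-1.41, 1.46], [0.24, 2.44], [-1.37, 4.51], [0.17, 1.92], [-2.96, 2.96]. Speed limits (rad/s): [2.39, 2.39, 3.14, 3.14, 3.14, 3.14, 3.14].

### API

Orientations are given as a rotation vector (axis times angle).
In Python, from bench import r gives the robot as it stands. The module is installed in compiled form; this text tells all that it offers.
- The arm moves only by the tool jog_arm, never from a script. Its argument "motion" is a list of rows, each a list of 3 entries, a list of its own where there are three numbers: the opening, from 0 (shut) to 1 (fully open), then the shift along the tool's x, y, z in m, then the turn, a rotation vector about the tool's x, y, z in degrees. A call has 1 to 10 rows; each row shifts and turns the commanded pose from where the row before left it, along the tool's axes as they then stand; what a row does not reach is not made up. A row lasts 1/12 s, in which the tool goes at most 41.7 mm and 7.16 degrees, less where a joint would pass 70% of its speed; a pose out of reach is approached as far as the arm can. A call with a gripper value outside its range is refused whole. The fingers move at their own pace and stop on an object; "force" is the grip in N (left out, the last holds). Time passes only in rows, so rows that do not move let the fingers close. It gives the time, the measured TCP pose, the force and the opening at its end, in the units of the state.
- r.get_obs(): the state, without advancing time (a new reading comes with each control period).
- r.grab_frame(name): name is "scene" or "top" or "wrist"; returns a dict with "image" (400x640x3 uint8, red, green, blue), "range_z" (400x640 float32, m along the optical axis (not along the pixel's ray), 0 where there is no reading), "fx", "fy", "cx", "cy" (pixels), "k1" (the pictures are not rectified: a ray, as slopes to the right and down, at radius r is drawn at 1 + k1 r^2 times it, then the intrinsics apply), "xyz" and "orientation" of the camera in the world. Camera axes: x right, y down, z forward; pixel columns grow to the right and rows downward; lengths in m; the calibration is good to about 2 mm. A picture is of the moment at which its call begins.
- r.hand_in(): hands the job in, once; it reports no verdict.
The state is a dict: "clock": time; "joints": joint angles; "qvel": joint speeds; "tau": joint torques, N m; "tcp_pos": TCP position; "orientation": TCP orientation; "contact_force": force on the tool from outside, world axes, zero at the start; "moment": the same for the moment, N m; "grip_width": finger opening in m.
Only numpy, scipy, OpenCV 4.12 (cv2) and the standard library are available. Lean on these libraries where they do the work, as an engineer would, in place of code of your own. Each camera call takes 0.05 s, during which the arm holds its last target.

## Working session

There is one attempt and no reset: what is moved stays moved. The work goes in short steps, Python scripts to look and compute and a tool call to move; the robot and the scene stay as the last step left them, time stands still between calls to the robot, and variables do not carry over. Pictures are saved under pics/ and viewed, and the job is handed in when it is done.

Besides the shell and the picture viewer there is one more tool, called after "Call:" as a command line: name --argument value ..., lists and objects as JSON in quotes. jog_arm: Moves the arm, as the interface text tells. Its arguments: {"type":"object","properties":{"motion":{"type":"array","items":{"type":"array"}},"force":{"type":"number"}},"required":["motion"]}

```bash
mkdir -p pics; cat > h.py <<'E'
import numpy as np, cv2
from scipy.spatial.transform import Rotation as R
from bench import r
def grab(n,save=None):
    f=r.grab_frame(n)
    if save: cv2.imwrite('pics/'+save,cv2.cvtColor(f['image'],cv2.COLOR_RGB2BGR))
    return f
def ray(f,u,v):
    xd=(u-f['cx'])/f['fx'];yd=(v-f['cy'])/f['fy']
    K=np.eye(3);p=cv2.undistortPoints(np.array([[[xd,yd]]],float),K,np.array([f['k1'],0,0,0.]))[0,0]
    return R.from_rotvec(f['orientation']).apply([p[0],p[1],1.])
def plane(f,u,v,z):
    d=ray(f,u,v);o=np.array(f['xyz']);return o+d*(z-o[2])/d[2]
def depth(f,u,v):
    return np.array(f['xyz'])+ray(f,u,v)*f['range_z'][int(v),int(u)]
E
python3 - <<'E'
from h import *
for n in ['scene','top','wrist']:
    f=grab(n,n+'0.png'); print(n,[f[k] for k in ['fx','fy','cx','cy','k1','xyz','orientation']])
print(r.get_obs(), r.tip_extent)
E
```

```text
scene [503.0906964642774, 503.0906964642774, 316.9213599768793, 205.31103940541755, -0.14348849881158418, array([1.18740879, 0.52858685, 1.13101851]), array([-1.17582146, -2.48907945,  0.84613685])]
top [397.73374619515, 397.73374619515, 319.76941056954166, 197.55916021645882, -0.05930311127709511, array([ 0.38036164, -0.01197644,  1.39200839]), array([-2.11925862,  2.16689037, -0.15667607])]
wrist [294.5871425167798, 294.5871425167798, 321.46707170738426, 200.51542519451752, 0.011346208758777461, array([ 0.34972479, -0.57975783,  0.3732452 ]), array([ 2.45844052, -1.55170892, -0.21306983])]
{'clock': 0.15, 'joints': array([ 1.01891055,  0.47761365,  0.02237889,  1.5562118 , -0.01151016,
        1.10929262, -0.08310014]), 'qvel': array([-1.25968178e-03, -2.32894648e-05, -3.02027355e-04, -3.13616531e-03,
        6.99511630e-04,  4.18082797e-04, -1.09970437e-03]), 'tau': array([ 2.24850402e-03, -5.96926653e+01,  1.60959508e+00, -2.81493437e+01,
        1.25480731e-02,  6.48139307e-03, -3.50686366e-05]), 'tcp_pos': array([ 0.2896182 , -0.60924025,  0.24955266]), 'orientation': array([-0.44611948,  1.97700741, -1.97430126]), 'contact_force': array([ 0.6001335 , -0.14882399, -0.42222096]), 'moment': array([ 0.05416446,  0.00818508, -0.04212369]), 'grip_width': 0.08497690498851153} 0.019
```

View pics/scene0.png

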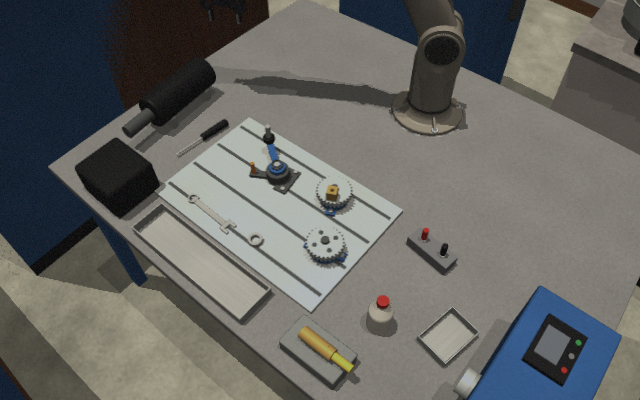

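View pics/top0.png

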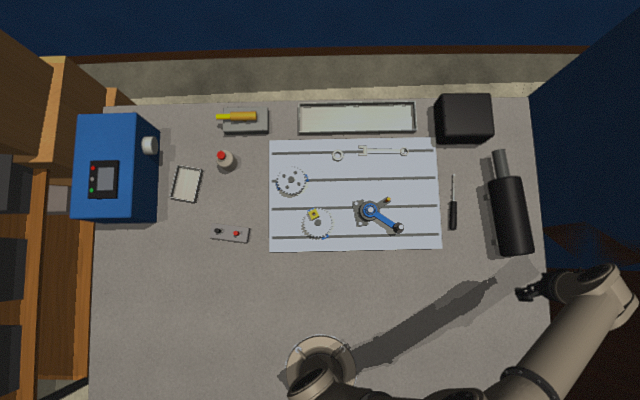

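View pics/wrist0.png

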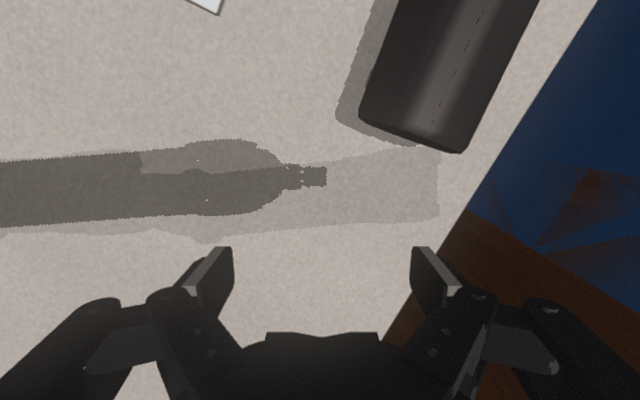

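The top view shows the red pin near (237,233), the brass block near (314,214), the pivot near (369,210), the post near (399,227) and the orange stop near (387,200). I'll measure these next.

```bash
cat > m.py <<'E'
from h import *
def blobs(f,lo,hi,box,lo2=None,hi2=None):
    hsv=cv2.cvtColor(f['image'],cv2.COLOR_RGB2HSV); m=cv2.inRange(hsv,lo,hi)
    if lo2: m|=cv2.inRange(hsv,lo2,hi2)
    k=np.zeros_like(m);x0,y0,x1,y1=box;k[y0:y1,x0:x1]=255;m&=k
    n,l,s,c=cv2.connectedComponentsWithStats(m)
    return [(c[i],s[i]) for i in range(1,n) if s[i][4]>=8]
E
python3 - <<'E'
from m import *
t=grab('top');s=grab('scene')
np.set_printoptions(precision=4,suppress=True)
for nm,f,bx in [('top',t,dict(pin=(200,215,260,250),brass=(295,200,335,240),arm=(345,190,415,240))),('scene',s,dict(pin=(405,220,465,275),brass=(310,170,360,215),arm=(240,120,310,195)))]:
    for n,lo,hi,lo2,hi2,z,b in [('red',(0,120,60),(8,255,255),(172,120,60),(180,255,255),.07,'pin'),('brass',(15,120,80),(35,255,255),None,None,.092,'brass'),('orange',(8,130,80),(22,255,255),None,None,.063,'arm'),('blue',(100,120,50),(125,255,255),None,None,.061,'arm')]:
        for c,st in blobs(f,lo,hi,bx[b],lo2,hi2):
            print(nm,n,c,st,plane(f,*c,z),depth(f,*np.round(c)))
def crop(f,x0,y0,x1,y1,k,name):
    cv2.imwrite('pics/'+name,cv2.cvtColor(cv2.resize(f['image'][y0:y1,x0:x1],None,fx=k,fy=k,interpolation=cv2.INTER_CUBIC),cv2.COLOR_RGB2BGR))
crop(t,200,180,420,260,3.6,'tc.png');crop(s,235,115,365,215,6,'sc.png');crop(s,400,215,470,275,8,'sp.png')
E
```

```text
top red [235.6087 232.7826] [233 231   6   5  23] [0.4657 0.2719 0.07  ] [0.4641 0.2676 0.084 ]
top brass [313.3115 213.9836] [309 209  10  11  61] [0.5206 0.0115 0.092 ] [0.5243 0.0131 0.0581]
top blue [377.6651 215.3684] [363 203  32  25 209] [ 0.5144 -0.2043  0.061 ] [ 0.516  -0.206   0.0571]
scene red [424.5484 233.3065] [421 228   8  12  62] [0.471  0.2743 0.07  ] [0.4728 0.2759 0.0749]
scene brass [332.2195 189.9878] [327 186  11   9  82] [0.523  0.0139 0.092 ] [0.5204 0.0112 0.0874]
scene orange [252.1765 167.0588] [250 162   5  12  34] [ 0.5823 -0.2295  0.063 ] [ 0.5732 -0.2416  0.0467]
scene blue [272.1485 151.396 ] [267 143  11  18 101] [ 0.5004 -0.228   0.061 ] [ 0.4975 -0.2316  0.058 ]
scene blue [276.9882 169.6824] [269 163  17  12  85] [ 0.5439 -0.1689  0.061 ] [ 0.5453 -0.1675  0.062 ]
```

View pics/tc.png

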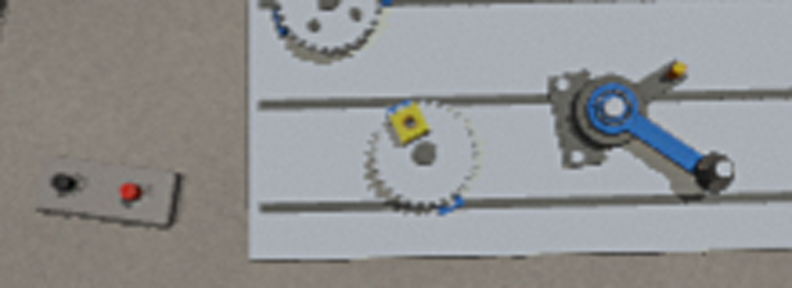

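View pics/sc.png

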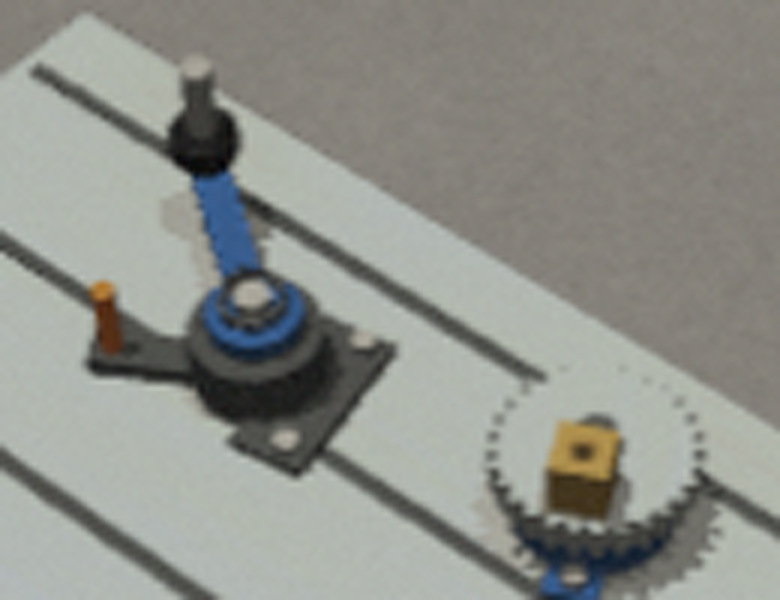

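View pics/sp.png

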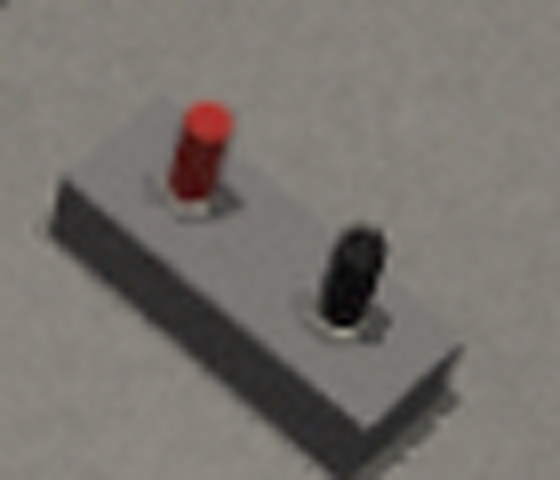

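```bash
python3 - <<'E'
from m import *
np.set_printoptions(precision=4,suppress=True)
t=grab('top');s=grab('scene')
def tri(a,b):
    A=[];y=[]
    P=np.zeros((3,3));q=np.zeros(3)
    for f,p in((t,a),(s,b)):
        d=ray(f,*p);d/=np.linalg.norm(d);M=np.eye(3)-np.outer(d,d);P+=M;q+=M@f['xyz']
    return np.linalg.solve(P,q)
T=lambda x,y:(200+(x+.5)/3.6-.5,180+(y+.5)/3.6-.5)
S=lambda x,y:(235+(x+.5)/6-.5,115+(y+.5)/6-.5)
SP=lambda x,y:(400+(x+.5)/8-.5,215+(y+.5)/8-.5)
for n,a,b,z in [('pin',T(130,190),SP(209,123),.08),('black',T(63,182),SP(364,246),.08),('hole',T(409,122),S(584,452),.092),('post',T(722,169),S(197,63),.119),('nut',T(613,106),S(252,290),.07),('stop',T(678,68),S(103,290),.063),('sprk',T(424,154),S(600,424),.07)]:
    print(n,tri(a,b),plane(t,*a,z),plane(s,*b,z))
o=r.get_obs();print(R.from_rotvec(o['orientation']).as_matrix())
E
```

```text
pin [0.4657 0.2713 0.0766] [0.4663 0.2693 0.08  ] [0.4672 0.2734 0.08  ]
black [0.4743 0.3341 0.0758] [0.4749 0.3314 0.08  ] [0.4759 0.3364 0.08  ]
hole [0.5222 0.0119 0.09  ] [0.5221 0.0116 0.092 ] [0.5233 0.0131 0.092 ]
post [ 0.4709 -0.2667  0.1214] [ 0.4708 -0.2668  0.119 ] [ 0.4694 -0.2692  0.119 ]
nut [ 0.5346 -0.1773  0.0757] [ 0.5352 -0.1779  0.07  ] [ 0.5312 -0.1812  0.07  ]
stop [ 0.5709 -0.2419  0.0621] [ 0.5705 -0.2414  0.063 ] [ 0.5717 -0.2416  0.063 ]
sprk [ 0.4941 -0.0011  0.0731] [ 0.4945 -0.0013  0.07  ] [ 0.4918 -0.0024  0.07  ]
[[-0.9032 -0.0002  0.4293]
 [-0.4293  0.0003 -0.9032]
 [-0.     -1.     -0.0004]]
```

```bash
cat > plan.py <<'E'
from h import *
import json
def plan(wps,op=1.0,step=.04,ang=7.0):
    """wps: list of (x,y,z,psi_deg); prints rows"""
    o=r.get_obs();M=R.from_rotvec(o['orientation']).as_matrix()
    p=np.array(o['tcp_pos']);psi=np.degrees(np.arctan2(M[1,2],M[0,2]));print('at',p.round(4),round(psi,2),'tilt',M[2].round(4))
    rows=[]
    for w in wps:
        d=np.array(w[:3])-p;dp=(w[3]-psi+180)%360-180
        n=int(max(1,np.ceil(np.linalg.norm(d)/step),np.ceil(abs(dp)/ang)))
        p0=p.copy();psi0=psi
        for i in range(1,n+1):
            tgt=p0+d*i/n;dd=tgt-p;a=np.radians(psi)
            sh=np.round([dd[0]*np.sin(a)-dd[1]*np.cos(a),-dd[2],dd[0]*np.cos(a)+dd[1]*np.sin(a)],4)
            t=round(psi0+dp*i/n-psi,1)
            rows.append([op,[float(x) for x in sh],[0,float(-t),0]])
            p=p+np.array([sh[0]*np.sin(a)+sh[2]*np.cos(a),-sh[0]*np.cos(a)+sh[2]*np.sin(a),-sh[1]]);psi+=t
    for i in range(0,len(rows),10): print(json.dumps(rows[i:i+10]))
E
python3 -c "
from plan import *
plan([(.50,-.35,.25,-30),(.55,0,.25,-8),(.466,.271,.2,-8)])"
```

```text
at [ 0.2898 -0.6095  0.2501] -64.58 tilt [-0.e+00 -1.e+00 -4.e-04]
[[1.0, [-0.0335, 0.0, -0.016], [0, -3.8, 0]], [1.0, [-0.0344, 0.0, -0.0138], [0, -3.9, 0]], [1.0, [-0.0354, 0.0, -0.0114], [0, -3.8, 0]], [1.0, [-0.0359, 0.0, -0.009], [0, -3.9, 0]], [1.0, [-0.0366, 0.0, -0.0065], [0, -3.8, 0]], [1.0, [-0.0369, 0.0001, -0.0042], [0, -3.9, 0]], [1.0, [-0.037, -0.0, -0.0016], [0, -3.8, 0]], [1.0, [-0.0371, -0.0, 0.0009], [0, -3.8, 0]], [1.0, [-0.037, -0.0, 0.0033], [0, -3.9, 0]], [1.0, [-0.0365, -0.0, -0.0146], [0, -2.4, 0]]]
[[1.0, [-0.037, -0.0, -0.0131], [0, -2.5, 0]], [1.0, [-0.0376, -0.0, -0.0114], [0, -2.4, 0]], [1.0, [-0.038, -0.0, -0.0099], [0, -2.5, 0]], [1.0, [-0.0384, -0.0, -0.0082], [0, -2.4, 0]], [1.0, [-0.0387, -0.0, -0.0066], [0, -2.5, 0]], [1.0, [-0.039, -0.0, -0.0049], [0, -2.4, 0]], [1.0, [-0.0392, -0.0, -0.0032], [0, -2.4, 0]], [1.0, [-0.0392, -0.0, -0.0016], [0, -2.5, 0]], [1.0, [-0.0321, 0.0062, -0.0151], [0, 0.0, 0]], [1.0, [-0.0321, 0.0063, -0.0151], [0, 0.0, 0]]]
[[1.0, [-0.0321, 0.0062, -0.0151], [0, 0.0, 0]], [1.0, [-0.0321, 0.0063, -0.0151], [0, 0.0, 0]], [1.0, [-0.0321, 0.0062, -0.0151], [0, 0.0, 0]], [1.0, [-0.032, 0.0063, -0.0151], [0, 0.0, 0]], [1.0, [-0.0321, 0.0062, -0.0151], [0, 0.0, 0]], [1.0, [-0.0321, 0.0063, -0.0151], [0, 0.0, 0]]]
```

Call:
jog_arm --motion '[[1,[-0.034,0,-0.016],[0,-4,0]],[1,[-0.034,0,-0.014],[0,-4,0]],[1,[-0.035,0,-0.011],[0,-4,0]],[1,[-0.036,0,-0.009],[0,-4,0]],[1,[-0.037,0,-0.007],[0,-4,0]],[1,[-0.037,0,-0.004],[0,-4,0]],[1,[-0.037,0,-0.002],[0,-4,0]],[1,[-0.037,0,0.001],[0,-4,0]],[1,[-0.037,0,0.003],[0,-4,0]],[1,[-0.037,0,-0.014],[0,-2,0]]]'

```text
clock: 1.18
tcp_pos: [0.5051, -0.3072, 0.2505]
orientation: [-0.953, 1.537, -1.541]
contact_force: [0.2, 0.4, -0.4]
grip_width: 0.0851
```

Call:
jog_arm --motion '[[1,[-0.037,0,-0.013],[0,-2,0]],[1,[-0.038,0,-0.011],[0,-2,0]],[1,[-0.038,0,-0.01],[0,-2,0]],[1,[-0.038,0,-0.008],[0,-2,0]],[1,[-0.039,0,-0.007],[0,-2,0]],[1,[-0.039,0,-0.005],[0,-2,0]],[1,[-0.039,0,-0.003],[0,-2,0]],[1,[-0.039,0,-0.002],[0,-3,0]],[1,[-0.032,0.006,-0.015],[0,0,0]],[1,[-0.032,0.006,-0.015],[0,0,0]]]'

```text
clock: 2.02
tcp_pos: [0.5311, 0.0726, 0.2386]
orientation: [-1.124, 1.33, -1.331]
contact_force: [-0.5, -0.2, -0.1]
grip_width: 0.0854
```

```bash
python3 -c "
from plan import *
plan([(.466,.271,.2,-8)])"
```

```text
at [0.5311 0.0726 0.2386] -9.54 tilt [-9.0e-04 -1.0e+00  1.4e-03]
[[1.0, [-0.0308, 0.0064, -0.0162], [0, -0.3, 0]], [1.0, [-0.0309, 0.0065, -0.016], [0, -0.2, 0]], [1.0, [-0.031, 0.0064, -0.0159], [0, -0.3, 0]], [1.0, [-0.031, 0.0064, -0.0157], [0, -0.2, 0]], [1.0, [-0.0311, 0.0065, -0.0157], [0, -0.3, 0]], [1.0, [-0.0312, 0.0064, -0.0154], [0, -0.2, 0]]]
```

Call:
jog_arm --motion '[[1,[-0.031,0.006,-0.016],[0,-0.3,0]],[1,[-0.031,0.006,-0.016],[0,-0.3,0]],[1,[-0.031,0.006,-0.016],[0,-0.3,0]],[1,[-0.031,0.006,-0.016],[0,-0.3,0]],[1,[-0.031,0.006,-0.016],[0,-0.3,0]],[1,[-0.029,0.006,-0.014],[0,0,0]],[1,[0,0,0],[0,0,0]],[1,[0,0,0],[0,0,0]]]'

```text
clock: 2.68
tcp_pos: [0.4649, 0.2688, 0.2022]
orientation: [-1.142, 1.31, -1.308]
contact_force: [0.5, 0.1, 0.0]
grip_width: 0.0854
```

```bash
python3 -c "
from plan import *
f=grab('wrist','w1.png');print(f['xyz'],f['orientation'])
plan([(.466,.271,.2,-8)])"
```

```text
[0.47337406 0.33606061 0.32601947] [ 2.86693778 -0.19472916 -0.02773858]
at [0.466  0.2669 0.2022] -8.0 tilt [ 4.e-04 -1.e+00 -1.e-04]
[[1.0, [-0.0041, 0.0022, -0.0005], [0, 0.0, 0]]]
```

View pics/w1.png

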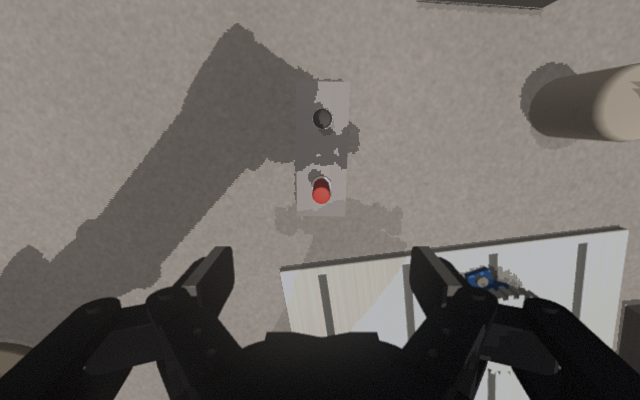

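Wrist view: the red cap sits at about (321,195), centred between the pads. The black pin is at (322,118).

```bash
python3 - <<'E'
from m import *
from plan import *
f=grab('wrist')
for c,s in blobs(f,(0,130,150),(10,255,255),(280,150,370,230),(170,130,150),(180,255,255)):
    print(c,s,plane(f,*c,.08))
print(depth(f,321,195))
plan([(.466,.271,.13,-8)])
E
```

```text
[319.15277778 193.03703704] [311 185  17  17 216] [0.46398905 0.27389101 0.08      ]
[0.46530012 0.27180421 0.07944449]
at [0.4666 0.2658 0.2023] -8.12 tilt [ 8.e-04 -1.e+00  3.e-04]
[[1.0, [-0.0025, 0.0361, -0.0006], [0, -0.1, 0]], [1.0, [-0.0026, 0.0362, -0.0007], [0, -0.0, 0]]]
```

Call:
jog_arm --motion '[[1,[-0.003,0.036,-0.001],[0,0,0]],[1,[-0.003,0.036,-0.001],[0,0,0]],[1,[0,0,0],[0,0,0]],[1,[0,0,0],[0,0,0]],[1,[0,0,0],[0,0,0]],[1,[0,0,0],[0,0,0]]]'

```text
clock: 3.28
tcp_pos: [0.4665, 0.2731, 0.1325]
orientation: [-1.135, 1.312, -1.313]
contact_force: [0.2, 0.2, 0.7]
grip_width: 0.0854
```

```bash
python3 - <<'E'
from m import *
from plan import *
f=grab('wrist','w2.png')
for c,s in blobs(f,(0,130,150),(10,255,255),(280,150,370,330),(170,130,150),(180,255,255)):
    print(c,s,plane(f,*c,.08), depth(f,*np.round(c)))
plan([(.466,.272,.067,-8)])
E
```

```text
[315.39130435 221.08695652] [311 219  11   6  23] [0.46277655 0.2795591  0.08      ] [0.46261035 0.2799981  0.08100837]
[321.53731343 232.54726368] [309 223  22  17 201] [0.46553452 0.2713342  0.08      ] [0.46579834 0.27109459 0.08027765]
at [0.4664 0.2732 0.1324] -8.14 tilt [-0.002  -1.      0.0029]
[[1.0, [0.0006, 0.0327, -0.0001], [0, -0.1, 0]], [1.0, [0.0006, 0.0327, -0.0001], [0, -0.0, 0]]]
```

View pics/w2.png

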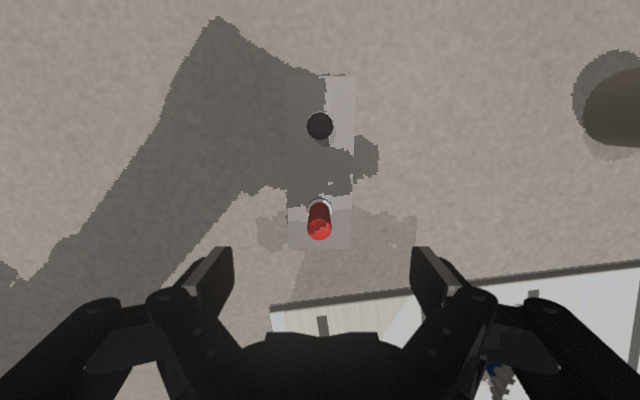

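Call:
jog_arm --motion '[[1,[0,0.032,0],[0,0,0]],[1,[0,0.032,0],[0,0,0]],[1,[0,0,0],[0,0,0]],[1,[0,0,0],[0,0,0]],[1,[0,0,0],[0,0,0]]]'

```text
clock: 3.75
tcp_pos: [0.4659, 0.2737, 0.0682]
orientation: [-1.137, 1.312, -1.312]
contact_force: [-0.2, -0.9, 0.6]
grip_width: 0.0853
```

Call:
jog_arm --motion '[[0,[0,0,0],[0,0,0]],[0,[0,0,0],[0,0,0]],[0,[0,0,0],[0,0,0]],[0,[0,0,0],[0,0,0]],[0,[0,0,0],[0,0,0]],[0,[0,0,0],[0,0,0]],[0,[0,0,0],[0,0,0]],[0,[0,0,0],[0,0,0]]]' --force 40

```text
clock: 4.42
tcp_pos: [0.4651, 0.273, 0.0667]
orientation: [-1.139, 1.312, -1.312]
contact_force: [-0.6, -1.3, 5.4]
grip_width: 0.0148
```

```bash
python3 - <<'E'
from plan import *
grab('wrist','w3.png')
plan([(.5225,.0125,.2,-8)])
print(r.get_obs()['contact_force'])
E
```

```text
at [0.4651 0.2729 0.0667] -8.08 tilt [ 1.e-04 -1.e+00  4.e-04]
[[1.0, [0.0312, -0.0167, 0.0117], [0, -0.0, 0]], [1.0, [0.0312, -0.0166, 0.0117], [0, -0.0, 0]], [1.0, [0.0313, -0.0167, 0.0116], [0, -0.0, 0]], [1.0, [0.0312, -0.0167, 0.0117], [0, -0.0, 0]], [1.0, [0.0312, -0.0166, 0.0117], [0, -0.0, 0]], [1.0, [0.0312, -0.0167, 0.0117], [0, -0.1, 0]], [1.0, [0.0313, -0.0167, 0.0116], [0, 0.0, 0]], [1.0, [0.0312, -0.0166, 0.0116], [0, 0.0, 0]]]
[-0.87771988 -0.77277763  5.57767461]
```

View pics/w3.png

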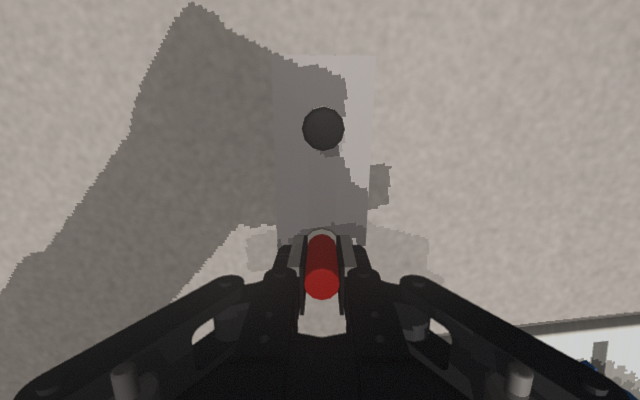

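Call:
jog_arm --motion '[[0,[0,-0.02,0],[0,0,0]],[0,[0,-0.04,0],[0,0,0]],[0,[0,-0.04,0],[0,0,0]],[0,[0.031,-0.02,0.012],[0,0,0]],[0,[0.035,0,0.013],[0,0,0]],[0,[0.035,0,0.013],[0,0,0]],[0,[0.035,0,0.013],[0,0,0]],[0,[0.035,0,0.013],[0,0,0]],[0,[0.035,0,0.013],[0,0,0]],[0,[0,0,0],[0,0,0]]]'

```text
clock: 5.3
tcp_pos: [0.5133, 0.049, 0.1856]
orientation: [-1.137, 1.318, -1.323]
contact_force: [-1.1, -0.1, -0.7]
grip_width: 0.0146
```

```bash
python3 - <<'E'
from plan import *
grab('wrist','w4.png')
plan([(.5225,.0125,.178,-8)])
print(r.get_obs()['contact_force'])
E
```

```text
at [0.5127 0.0531 0.1857] -8.54 tilt [ 2.1e-03 -1.0e+00 -5.0e-04]
[[1.0, [0.0193, 0.0039, 0.0079], [0, -0.3, 0]], [1.0, [0.0194, 0.0038, 0.0077], [0, -0.2, 0]]]
[-0.1762715   0.69152615 -0.35991994]
```

View pics/w4.png

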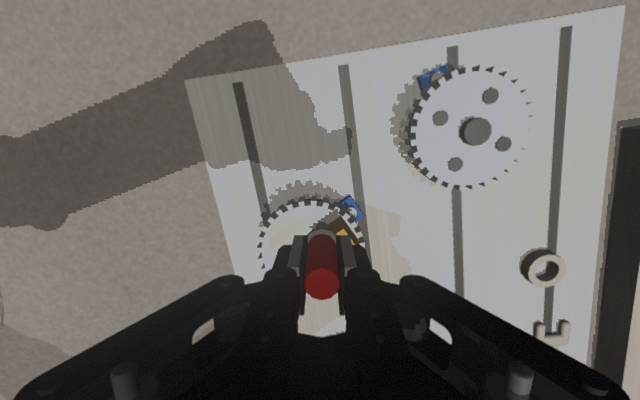

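Call:
jog_arm --motion '[[0,[0.03,0,0.002],[0,-0.5,0]],[0,[0.035,0,0.002],[0,0,0]],[0,[0.02,0,0.002],[0,0,0]],[0,[0,0,0],[0,0,0]],[0,[0,0,0],[0,0,0]],[0,[0,0,0],[0,0,0]],[0,[0,0,0],[0,0,0]]]'

```text
clock: 5.93
tcp_pos: [0.5068, -0.0248, 0.1863]
orientation: [-1.145, 1.304, -1.303]
contact_force: [0.2, 0.7, -1.3]
grip_width: 0.015
```

```bash
python3 - <<'E'
from plan import *
grab('wrist','w5.png')
plan([(.5225,.0125,.178,-8)])
E
```

```text
at [ 0.5068 -0.025   0.1863] -7.41 tilt [-7.e-04 -1.e+00 -0.e+00]
[[1.0, [-0.0196, 0.0041, 0.0054], [0, 0.3, 0]], [1.0, [-0.0196, 0.0042, 0.0052], [0, 0.3, 0]]]
```

View pics/w5.png

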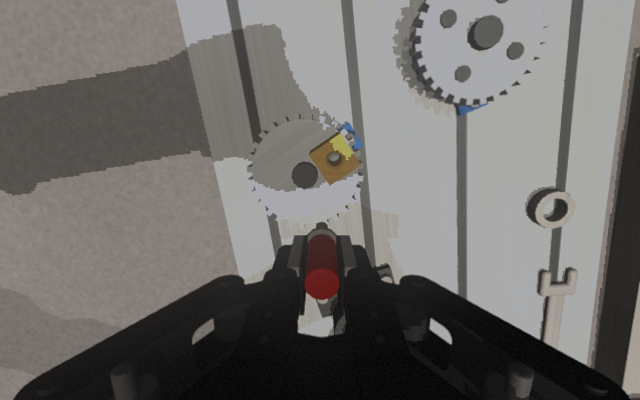

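Wrist view: the bore is at about (334,158) on the brass top, and the held pin's cap is at (322,284).

```bash
python3 - <<'E'
from m import *
from plan import *
np.set_printoptions(precision=4,suppress=True)
f=grab('wrist')
o=r.get_obs();tcp=o['tcp_pos'];Rt=R.from_rotvec(o['orientation'])
hsv=cv2.cvtColor(f['image'],cv2.COLOR_RGB2HSV);m=cv2.inRange(hsv,(12,110,40),(35,255,255));k=np.zeros_like(m);k[120:195,300:370]=255;m&=k
c,_=cv2.findContours(m,cv2.RETR_EXTERNAL,cv2.CHAIN_APPROX_NONE);c=max(c,key=cv2.contourArea);b=cv2.minAreaRect(c);print(b)
print('brass',plane(f,*b[0],.092))
g=cv2.cvtColor(f['image'],cv2.COLOR_RGB2GRAY)
cv2.imwrite('pics/w5c.png',cv2.cvtColor(cv2.resize(f['image'][120:300,280:380],None,fx=4.4,fy=3.3,interpolation=cv2.INTER_CUBIC)[:600],cv2.COLOR_RGB2BGR))
cv2.imwrite('pics/w5c.png',cv2.cvtColor(cv2.resize(f['image'][130:190,290:380],None,fx=8,fy=8,interpolation=cv2.INTER_CUBIC),cv2.COLOR_RGB2BGR))
for p in [(334,158),(334.5,158.5)]: print('hole',plane(f,*p,.092))
for c,s in blobs(f,(0,130,100),(10,255,255),(295,225,350,310),(170,130,100),(180,255,255)):print(c,s)
print('top depth',depth(f,322,286),depth(f,322,280),'tcp',tcp,'cap', plane(f,322,285.,tcp[2]+.0133))
E
```

```text
((334.3461608886719, 158.7692108154297), (37.71961212158203, 37.4422607421875), 56.30992889404297)
brass [0.5205 0.0134 0.092 ]
hole [0.5203 0.014  0.092 ]
hole [0.5206 0.0136 0.092 ]
[321.2003 282.1517] [305 269  34  29 659]
top depth [ 0.5062 -0.025   0.1996] [ 0.5065 -0.0222  0.1996] tcp [ 0.5068 -0.0252  0.1863] cap [ 0.5063 -0.0245  0.1996]
```

View pics/w5c.png

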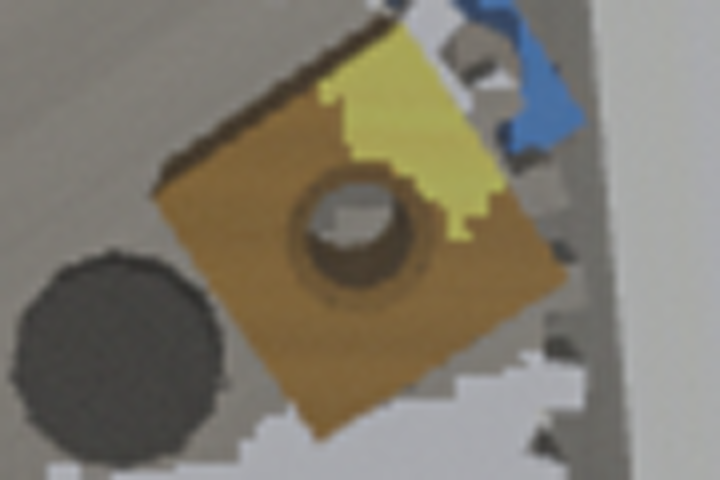

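Call:
jog_arm --motion '[[0,[-0.02,0,0.005],[0,0.3,0]],[0,[-0.019,0.007,0.005],[0,0.3,0]],[0,[0,0.01,0],[0,0,0]],[0,[0,0,0],[0,0,0]],[0,[0,0,0],[0,0,0]],[0,[0,0,0],[0,0,0]],[0,[0,0,0],[0,0,0]]]'

```text
clock: 6.62
tcp_pos: [0.5219, 0.0097, 0.1696]
orientation: [-1.138, 1.314, -1.315]
contact_force: [-0.4, 0.0, 0.4]
grip_width: 0.0147
```

```bash
python3 - <<'E'
from plan import *
f=grab('scene');cv2.imwrite('pics/s6.png',cv2.cvtColor(cv2.resize(f['image'][140:220,290:380],None,fx=7,fy=7,interpolation=cv2.INTER_CUBIC),cv2.COLOR_RGB2BGR))
plan([(.5214,.0122,.155,-8)])
E
```

```text
at [0.5219 0.0097 0.1697] -8.23 tilt [ 3.e-04 -1.e+00  5.e-04]
[[1.0, [-0.0023, 0.0147, -0.0009], [0, -0.2, 0]]]
```

View pics/s6.png

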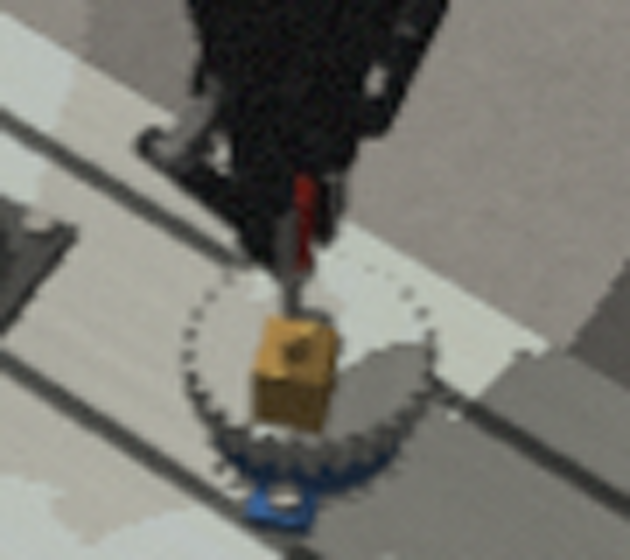

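The scene view shows the shank at crop (290,300), hanging just above the bore at crop (297,350).

Call:
jog_arm --motion '[[0,[-0.0025,0.012,-0.001],[0,0,0]],[0,[0,0,0],[0,0,0]],[0,[0,0,0],[0,0,0]],[0,[0,0,0],[0,0,0]]]'

```text
clock: 7.0
tcp_pos: [0.5211, 0.013, 0.1571]
orientation: [-1.139, 1.314, -1.313]
contact_force: [0.2, 1.2, -0.9]
grip_width: 0.0149
```

```bash
python3 - <<'E'
from plan import *
f=grab('scene');cv2.imwrite('pics/s7.png',cv2.cvtColor(cv2.resize(f['image'][140:220,290:380],None,fx=7,fy=7,interpolation=cv2.INTER_CUBIC),cv2.COLOR_RGB2BGR))
plan([(.5214,.0122,.155,-8)])
E
```

```text
at [0.5213 0.013  0.1573] -8.17 tilt [ 0.e+00 -1.e+00 -1.e-04]
[[1.0, [0.0008, 0.0023, 0.0003], [0, -0.2, 0]]]
```

View pics/s7.png

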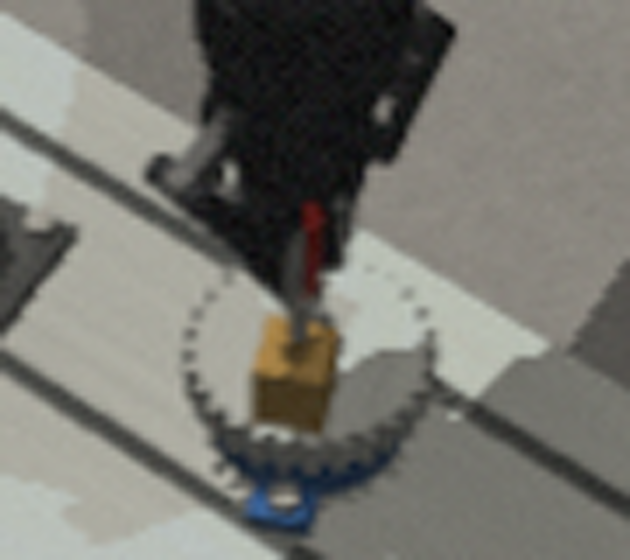

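Call:
jog_arm --motion '[[0,[0.0005,0.003,0],[0,0,0]],[0,[0,0.003,0],[0,0,0]],[0,[0,0.003,0],[0,0,0]],[0,[0,0.003,0],[0,0,0]],[0,[0,0,0],[0,0,0]],[0,[0,0,0],[0,0,0]]]'

```text
clock: 7.55
tcp_pos: [0.521, 0.0126, 0.145]
orientation: [-1.139, 1.314, -1.313]
contact_force: [-0.2, -0.1, -0.2]
grip_width: 0.0148
```

Tip is about 6 mm below the mouth with no force, so it's in the bore. I'll carry on down.

Call:
jog_arm --motion '[[0,[0,0.004,0],[0,0,0]],[0,[0,0.004,0],[0,0,0]],[0,[0,0.004,0],[0,0,0]],[0,[0,0.004,0],[0,0,0]],[0,[0,0.003,0],[0,0,0]],[0,[0,0,0],[0,0,0]],[0,[0,0,0],[0,0,0]]]'

```text
clock: 8.13
tcp_pos: [0.521, 0.0125, 0.126]
orientation: [-1.139, 1.314, -1.313]
contact_force: [0.9, 0.1, -0.2]
grip_width: 0.015
```

Call:
jog_arm --motion '[[0,[0,0.003,0],[0,0,0]],[0,[0,0.002,0],[0,0,0]],[0,[0,0,0],[0,0,0]],[0,[0,0,0],[0,0,0]]]'

```text
clock: 8.47
tcp_pos: [0.5217, 0.0126, 0.1226]
orientation: [-1.138, 1.312, -1.314]
contact_force: [-3.9, -0.2, 11.8]
grip_width: 0.015
```

Seated: 12 N up at the expected height of 0.1226. Releasing.

Call:
jog_arm --motion '[[0.6,[0,0,0],[0,0,0]],[0.6,[0,0,0],[0,0,0]],[0.6,[0,0,0],[0,0,0]],[0.6,[0,0,0],[0,0,0]],[0.6,[0,-0.02,0],[0,0,0]],[0.6,[0,-0.04,0],[0,0,0]],[0.6,[0,-0.035,0],[0,0,0]],[0.6,[0.035,0,0],[0,0,0]],[0.6,[0.035,0,0],[0,0,0]],[0.6,[0,0,0],[0,0,0]]]'

```text
clock: 9.3
tcp_pos: [0.5102, -0.0643, 0.2165]
orientation: [-1.137, 1.318, -1.323]
contact_force: [0.0, -1.2, -0.5]
grip_width: 0.0513
```

```bash
python3 - <<'E'
from m import *
from plan import *
np.set_printoptions(precision=4,suppress=True)
f=grab('wrist','w8.png');s=grab('scene')
cv2.imwrite('pics/s8.png',cv2.cvtColor(cv2.resize(s['image'][115:215,235:365],None,fx=6,fy=6,interpolation=cv2.INTER_CUBIC),cv2.COLOR_RGB2BGR))
for c,st in blobs(f,(0,130,100),(10,255,255),(200,50,450,310),(170,130,100),(180,255,255)):print(c,st,depth(f,*c))
plan([(.5214,.0122,.155,-8)])
E
```

```text
[320.8101 101.8078] [309  90  24  25 437] [0.5207 0.0135 0.1366]
at [ 0.5108 -0.0585  0.2161] -8.39 tilt [ 0.0005 -1.     -0.0003]
[[1.0, [-0.0238, 0.0204, 0.0001], [0, -0.1, 0]], [1.0, [-0.0239, 0.0203, 0.0], [0, -0.2, 0]], [1.0, [-0.0238, 0.0204, 0.0002], [0, -0.1, 0]]]
```

View pics/w8.png

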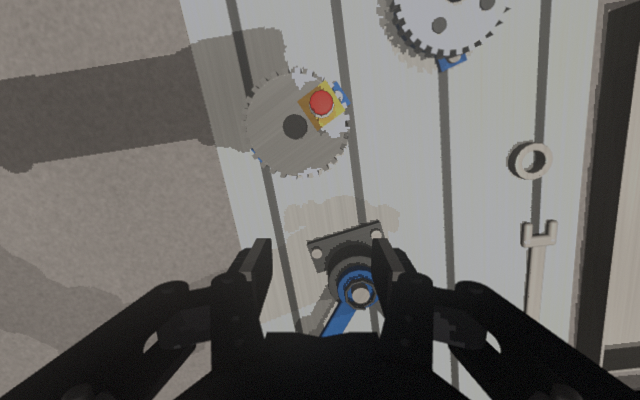

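View pics/s8.png

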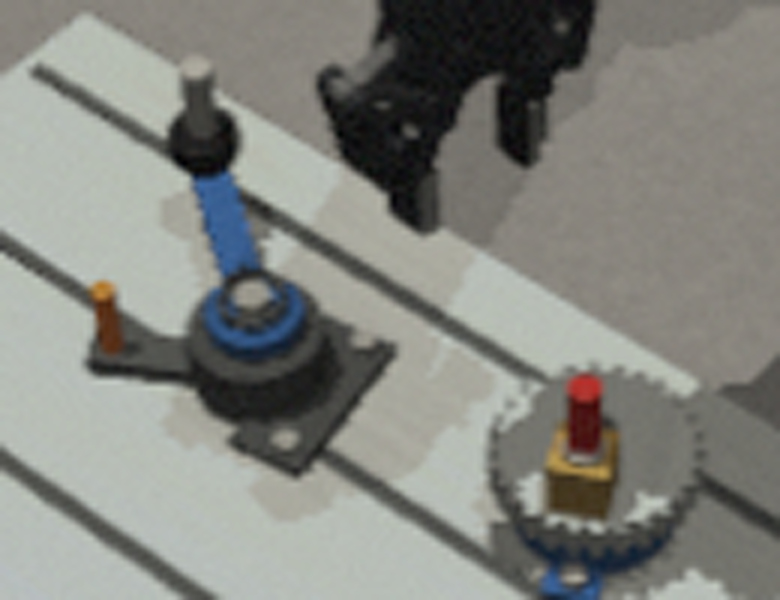

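The pin's cap is at (321,102) in the wrist view. Its top is at z 0.1366 (0.136 expected when home), within 1 mm of the bore, and upright. Next is the post.

```bash
python3 - <<'E'
from plan import *
plan([(.4705,-.267,.2,-36)],op=.7)
E
```

```text
at [ 0.5108 -0.0585  0.2161] -8.39 tilt [ 5.e-04 -1.e+00 -3.e-04]
[[0.7, [0.0354, 0.0027, -0.0016], [0, 4.6, 0]], [0.7, [0.0353, 0.0027, 0.0013], [0, 4.6, 0]], [0.7, [0.0352, 0.0027, 0.0041], [0, 4.6, 0]], [0.7, [0.0347, 0.0026, 0.0069], [0, 4.6, 0]], [0.7, [0.034, 0.0027, 0.0096], [0, 4.6, 0]], [0.7, [0.0332, 0.0027, 0.0124], [0, 4.6, 0]]]
```

Call:
jog_arm --motion '[[0.7,[0.035,0.003,-0.002],[0,4.6,0]],[0.7,[0.035,0.003,0.001],[0,4.6,0]],[0.7,[0.035,0.003,0.004],[0,4.6,0]],[0.7,[0.035,0.003,0.007],[0,4.6,0]],[0.7,[0.034,0.003,0.01],[0,4.6,0]],[0.7,[0.033,0.003,0.012],[0,4.6,0]],[0.7,[0,0,0],[0,0,0]],[0.7,[0,0,0],[0,0,0]],[0.7,[0,0,0],[0,0,0]],[0.7,[0,0,0],[0,0,0]]]'

```text
clock: 10.23
tcp_pos: [0.4721, -0.2623, 0.1982]
orientation: [-0.848, 1.65, -1.649]
contact_force: [0.1, -0.7, -0.1]
grip_width: 0.0594
```

```bash
python3 - <<'E'
from plan import *
f=grab('wrist','w9.png')
plan([(.4705,-.267,.13,-36)],op=.7)
E
```

```text
at [ 0.472  -0.2624  0.1983] -35.56 tilt [-8.e-04 -1.e+00 -2.e-04]
[[0.7, [0.0023, 0.0341, 0.0007], [0, 0.2, 0]], [0.7, [0.0023, 0.0342, 0.0007], [0, 0.2, 0]]]
```

View pics/w9.png

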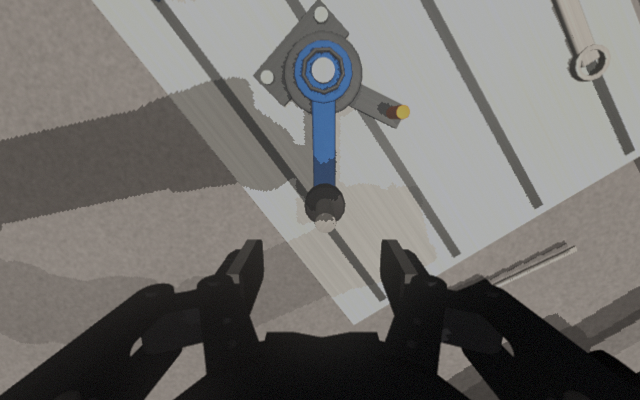

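Wrist view: the post top is at (325,222), centred between the open pads. The pivot is at (323,69) and the stop at (402,112). I'll check with depth.

```bash
python3 - <<'E'
from plan import *
np.set_printoptions(precision=4,suppress=True)
f=grab('wrist')
print(plane(f,325,222,.119),depth(f,325,222),plane(f,323,69,.076),depth(f,323,69))
plan([(.4705,-.267,.104,-36)],op=.7)
E
```

```text
[ 0.4704 -0.2672  0.119 ] [ 0.4706 -0.267   0.1196] [ 0.5329 -0.1772  0.076 ] [ 0.5332 -0.1769  0.0731]
at [ 0.4719 -0.2627  0.1984] -35.58 tilt [-0.0006 -1.     -0.0001]
[[0.7, [0.0015, 0.0315, 0.0004], [0, 0.1, 0]], [0.7, [0.0014, 0.0314, 0.0005], [0, 0.2, 0]], [0.7, [0.0015, 0.0315, 0.0005], [0, 0.1, 0]]]
```

Call:
jog_arm --motion '[[0.7,[0.0015,0.03,0.0005],[0,0.2,0]],[0.7,[0.0015,0.03,0.0005],[0,0.2,0]],[0.7,[0.0015,0.033,0.0005],[0,0,0]],[0.7,[0,0,0],[0,0,0]],[0,[0,0,0],[0,0,0]],[0,[0,0,0],[0,0,0]],[0,[0,0,0],[0,0,0]],[0,[0,0,0],[0,0,0]],[0,[0,0,0],[0,0,0]],[0,[0,0,0],[0,0,0]]]' --force 40

```text
clock: 11.17
tcp_pos: [0.4707, -0.2689, 0.1075]
orientation: [-0.84, 1.655, -1.658]
contact_force: [-2.1, 2.2, 7.6]
grip_width: 0.0147
```

```bash
python3 - <<'E'
from plan import *
print(r.get_obs()['contact_force'],r.get_obs()['grip_width'])
P=np.array([.5335,-.1775])
o=r.get_obs()['tcp_pos'];v=o[:2]-P;print(np.hypot(*v),np.degrees(np.arctan2(v[1],v[0])))
R0=np.hypot(*v);a0=np.degrees(np.arctan2(v[1],v[0]))
plan([(*(P+.11*np.array([np.cos(np.radians(a0+k)),np.sin(np.radians(a0+k))])),o[2],a0+90+k) for k in np.arange(4,53,4)],op=0)
E
```

```text
[-2.14129025  2.15336069  7.62996187] 0.01469667619619636
0.11093416270266072 -124.49841419740505
at [ 0.4707 -0.2689  0.1075] -36.18 tilt [-6.0e-04 -1.0e+00  2.3e-03]
[[0, [-0.0014, -0.0, 0.0076], [0, -5.7, 0]], [0, [-0.0003, -0.0, 0.0077], [0, -4.0, 0]], [0, [-0.0003, -0.0, 0.0077], [0, -4.0, 0]], [0, [-0.0002, -0.0, 0.0077], [0, -4.0, 0]], [0, [-0.0003, -0.0, 0.0076], [0, -4.0, 0]], [0, [-0.0002, -0.0, 0.0077], [0, -4.0, 0]], [0, [-0.0003, -0.0, 0.0077], [0, -4.0, 0]], [0, [-0.0003, -0.0, 0.0077], [0, -4.0, 0]], [0, [-0.0002, -0.0, 0.0076], [0, -4.0, 0]], [0, [-0.0003, -0.0, 0.0077], [0, -4.0, 0]]]
[[0, [-0.0003, -0.0, 0.0077], [0, -4.0, 0]], [0, [-0.0002, -0.0, 0.0076], [0, -4.0, 0]], [0, [-0.0003, -0.0, 0.0077], [0, -4.0, 0]]]
```

Call:
jog_arm --motion '[[0,[-0.0003,0,0.0077],[0,-4,0]],[0,[-0.0003,0,0.0077],[0,-4,0]],[0,[-0.0003,0,0.0077],[0,-4,0]],[0,[-0.0003,0,0.0077],[0,-4,0]],[0,[-0.0003,0,0.0077],[0,-4,0]],[0,[-0.0003,0,0.0077],[0,-4,0]],[0,[-0.0003,0,0.0077],[0,-4,0]],[0,[-0.0003,0,0.0077],[0,-4,0]],[0,[0,0,0],[0,0,0]],[0,[0,0,0],[0,0,0]]]'

```text
clock: 12.0
tcp_pos: [0.5276, -0.2885, 0.1075]
orientation: [-1.173, 1.262, -1.262]
contact_force: [-4.4, 4.5, 8.5]
grip_width: 0.0146
```

```bash
cat > chk.py <<'E'
from plan import *
P=np.array([.5335,-.1775])
q=r.get_obs();o=q['tcp_pos'];v=o[:2]-P;a=np.degrees(np.arctan2(v[1],v[0]))
M=R.from_rotvec(q['orientation']).as_matrix()
print('r',np.hypot(*v),'ang from rest',a+125.0,'psi-tangent',np.degrees(np.arctan2(M[1,2],M[0,2]))-a-90,'F tool',(M.T@q['contact_force']).round(1),q['grip_width'],o.round(4))
E
python3 chk.py
```

```text
r 0.11120686214050603 ang from rest 31.94882055490774 psi-tangent -1.0873947544261142 F tool [-4.1 -8.5 -4.7] 0.014637919899542568 [ 0.5276 -0.2885  0.1075]
```

Call:
jog_arm --motion '[[0,[-0.0006,0,0.0077],[0,-4,0]],[0,[-0.0006,0,0.0077],[0,-4,0]],[0,[-0.0003,0,0.0077],[0,-4,0]],[0,[-0.0003,0,0.0077],[0,-4,0]],[0,[0,0,0.006],[0,-3,0]],[0,[0,0,0],[0,0,0]],[0,[0,0,0],[0,0,0]]]'

```text
clock: 12.58
tcp_pos: [0.5632, -0.2848, 0.1075]
orientation: [-1.321, 1.018, -1.016]
contact_force: [-7.4, 4.7, 9.4]
grip_width: 0.015
```

```bash
python3 chk.py; python3 - <<'E'
from h import *
for n,(x0,y0,x1,y1) in dict(top=(330,180,420,250),scene=(235,115,365,215)).items():
    f=grab(n);cv2.imwrite(f'pics/e_{n}.png',cv2.cvtColor(cv2.resize(f['image'][y0:y1,x0:x1],None,fx=6,fy=6,interpolation=cv2.INTER_CUBIC),cv2.COLOR_RGB2BGR))
grab('wrist','e_w.png')
E
```

```text
r 0.11133519283241605 ang from rest 50.44854262649511 psi-tangent -0.6289064068996026 F tool [-6.5 -9.4 -6. ] 0.015025800319957055 [ 0.5632 -0.2848  0.1075]
```

View pics/e_w.png

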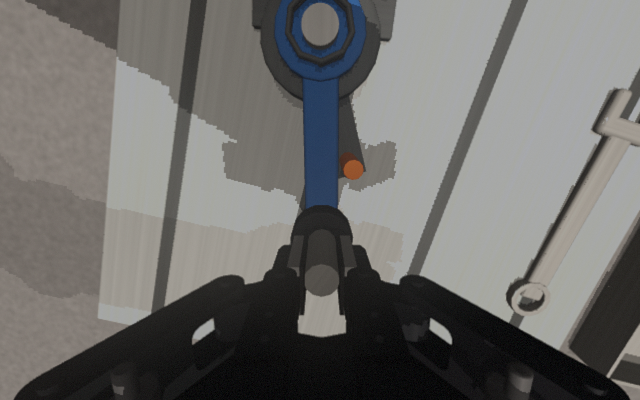

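View pics/e_scene.png

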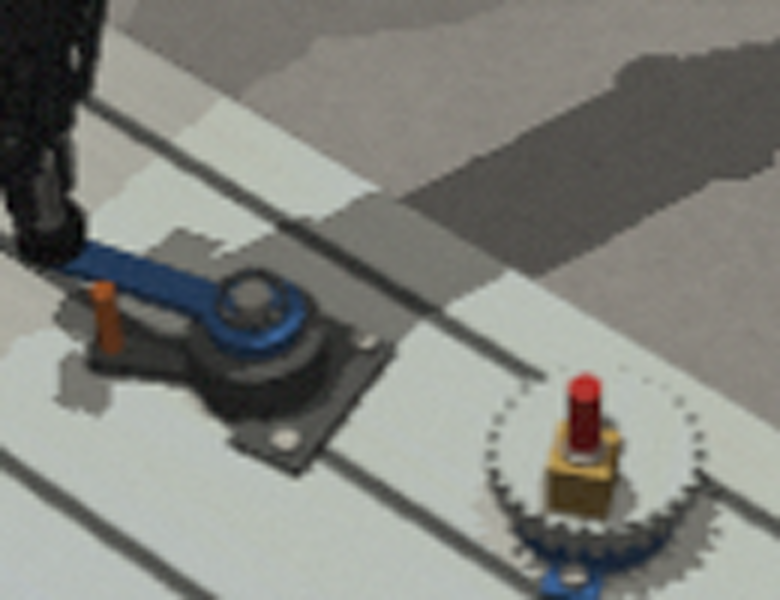

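In the wrist view a sliver of gap remains: the arm edge is at column 338 and the stud starts at 343. I'll push a little further.

Call:
jog_arm --motion '[[0,[-0.0005,0,0.002],[0,-1,0]],[0,[-0.0005,0,0.002],[0,-1,0]],[0,[0,0,0.001],[0,0,0]],[0,[0,0,0],[0,0,0]],[0,[0,0,0],[0,0,0]]]'

```text
clock: 13.15
tcp_pos: [0.5661, -0.2839, 0.1074]
orientation: [-1.336, 0.994, -0.99]
contact_force: [-10.6, 1.8, 12.0]
grip_width: 0.015
```

```bash
python3 chk.py; python3 - <<'E'
from h import *
f=grab('wrist');cv2.imwrite('pics/e2.png',cv2.cvtColor(cv2.resize(f['image'][120:220,270:400],None,fx=6,fy=6,interpolation=cv2.INTER_CUBIC),cv2.COLOR_RGB2BGR))
E
```

```text
r 0.11126450700574904 ang from rest 52.039264512959804 psi-tangent -0.3222903303142317 F tool [ -4.8 -12.   -9.7] 0.014959762463746949 [ 0.5661 -0.2839  0.1074]
```

View pics/e2.png

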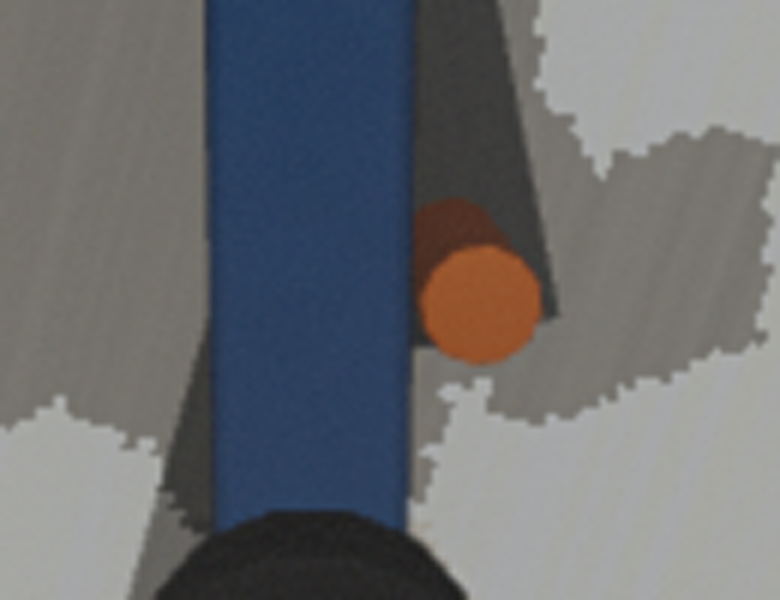

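Call:
jog_arm --motion '[[0,[-0.0003,0,0.0015],[0,-0.5,0]],[0,[0,0,0.0015],[0,0,0]],[0,[0,0,0],[0,0,0]],[0,[0,0,0],[0,0,0]],[0,[0,0,0],[0,0,0]],[0,[0,0,0],[0,0,0]]]'

```text
clock: 13.7
tcp_pos: [0.5663, -0.2836, 0.1073]
orientation: [-1.343, 0.991, -0.982]
contact_force: [-17.7, 1.8, 17.3]
grip_width: 0.0149
```

```bash
python3 chk.py; python3 - <<'E'
from h import *
f=grab('wrist');cv2.imwrite('pics/e3.png',cv2.cvtColor(cv2.resize(f['image'][120:220,270:400],None,fx=6,fy=6,interpolation=cv2.INTER_CUBIC),cv2.COLOR_RGB2BGR))
E
```

```text
r 0.11106952982225289 ang from rest 52.161633570115825 psi-tangent 0.014313195601872053 F tool [ -6.9 -17.1 -16.6] 0.014933070025472542 [ 0.5663 -0.2836  0.1073]
```

View pics/e3.png

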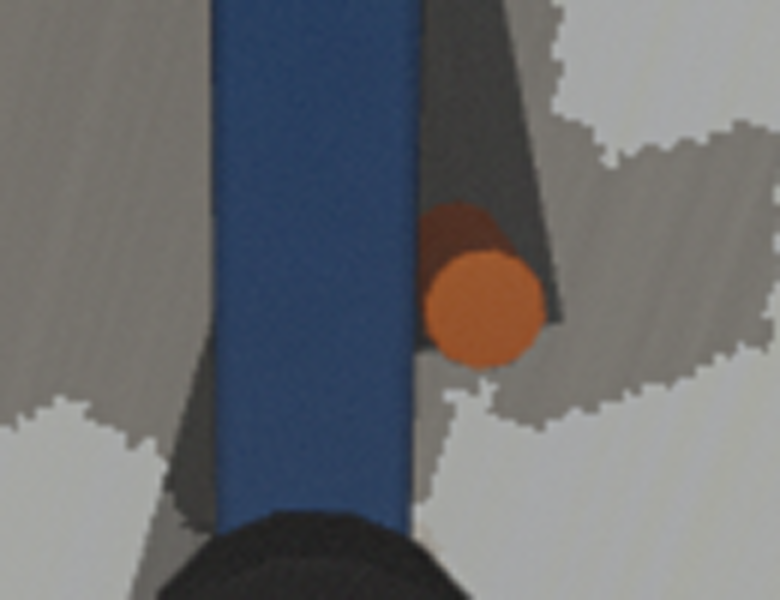

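The arm is on its stop: I commanded 3 mm, it moved 0.3 mm, and the push rose from 10 to 17 N. One last check of the pin and bystanders, then hand in.

```bash
python3 - <<'E'
from m import *
s=grab('scene','fin.png')
for c,st in blobs(s,(0,120,60),(8,255,255),(310,150,360,205),(172,120,60),(180,255,255)):print(c,st,plane(s,*c,.116))
q=r.get_obs();print(q['clock'],q['tcp_pos'],q['contact_force'],np.abs(q['qvel']).max())
r.hand_in()
E
python3 chk.py
```

```text
[332.03389831 183.59322034] [330 178   5  12  59] [0.52181107 0.01195939 0.116     ]
13.8 [ 0.5662872  -0.28365492  0.10729985] [-18.02967841   1.61523553  17.9955992 ] 0.0018904191020709875
the job is handed in; nothing more can be done
the job is handed in; nothing more can be done
```

View pics/fin.png

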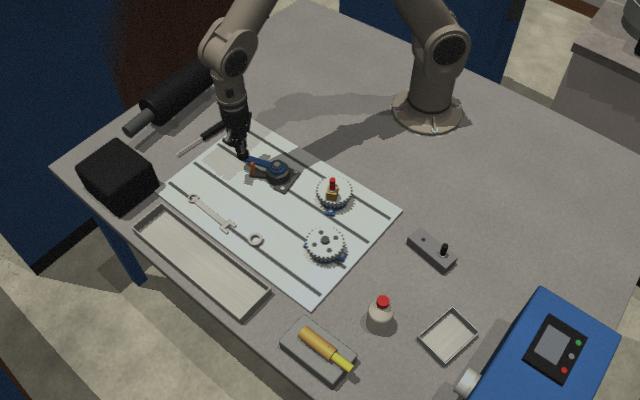

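The red timing pin is in the brass block and released, and the fingers are holding the blue tensioner arm at its orange stop. I handed the job in at 13.8 s; no verdict is reported.

- **Pin:** it met a 12 N seating force at the expected height. After release its top measured z 0.1366 m, where 0.136 means fully home. It stood upright, and about 1 mm from the bore centre I had measured.
- **Tensioner arm:** I gripped the post and swung it about 52° from rest, against 51.6° for the stop. A last 3 mm push moved it only 0.3 mm while the push rose from 10 to 17 N. The joints were practically still at hand-in.
- **Other things:** in the last scene picture the black pin, wrench, spacer, screwdriver, bottle and tray look undisturbed. I checked them by eye and did not measure them.
- **Disagreements:** the cameras differed by 1–2 mm on the bore and by up to about 4 mm on the pin and the pivot. The close wrist view still seemed to show a gap of under 1 mm at the stop, but the push force shows contact.

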